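Hang the supply trough on both hooks of the copy-bay stand

TASK

The supply trough is pushed away under the low riser with only one end showing. Draw it out by that end until all of it is clear of the riser, set it down on the worktop and let go; then take it again by the middle and hang it by its two end pins in the two hooks of the stand, lowering it gently until you feel both pins seated before you let go. The hook bar may be clamped at any height; leave the other things where they are.

Things in the scene. Friction and masses are not known exactly. Their poses are not given: they have to be found in the camera images.
- trough_mid (a point): centre of the loose open steel trough (half-way up, 15 mm over its underside), 0.2 to 0.45 kg. Body 150 mm long (x), 46 wide (y), 30 high (z up), walls 3 mm, two dividers. At each end, 9 mm higher than this point, a 10 mm thick steel pin lies along x, bare from 75 to 92 mm from the middle, ending in a black collar; 200 mm long over all. Stands flat on the worktop; may hang either way round.
- trough_free_end (a point): centre of the black collar (20 mm diameter, 8 mm long) at the trough's -x end, 24 mm above its underside, 96 mm from the middle. At the start this end shows about 40 mm beyond the riser; its collar can be pinched from above across the trough's y and the trough slid along the worktop. The +x end is the same. Axes as the trough's.
- riser: fixed low riser: grey board 165 mm deep, 130 wide, 8 thick, on two side walls 8 mm thick; clear height below 48 mm, top 56 mm above the worktop. Origin on the worktop under the middle of its front edge; its x points inward (away from the robot), so the trough slides out along -x. Overhead, a wall cabinet's underside is 0.64 m above the back half of the worktop: keep the arm low.
- stand: fixed stand: 10 mm base plate (x -110 to +15 mm, 230 wide in y), two posts at y -83.5 and +83.5 mm, 14 mm deep, 160 high. Origin on the worktop midway between the posts, z up. A clamped bar joins the posts (front face at x = -18 mm) and carries two 8 mm round steel hooks at y -83.5 and +83.5 that reach to -x; each fits between trough body and collar with 4 mm play either way.
- under_hooks (a point): point on the stand's base plate (10 mm above the worktop) straight below the middle between the two hook seats; axes as the stand's, seated pins lie along y. Seat height is NOT reported: a seated pin's axis is 60 to 105 mm above the worktop, both alike. Hooks are flaring cups, mouth 20 mm in x, front lip 23 mm above the seated pin's axis. The bar does not yield; over 40 N is rough.
- staple_box: bystander: dark carton 40x62x22 mm lying on the worktop near its front edge, origin under its centre
- eraser: bystander: eraser 22x56x13 mm on the worktop between riser and stand, origin under its centre

How it is judged (in metres and radians):
On the way, in this order (a step that is already met when the one before it is completed fails the run):
1. the trough lies flat on the worktop, wholly clear of the riser's front edge, let go and at rest (x of trough_mid in the frame of riser below -0.102 m and height (world z) of trough_mid below 0.025 m and contact force between the fingers and trough below 0.1 N and linear speed of trough below 0.02 m/s), for 0.2 s.
2. gripped within 50 mm of its middle, the trough rests with both pins in the hooks (placed within 12 mm, level within 0.06 rad) (contact force between the fingers and trough above 1 N and contact force between trough and stand above 0.5 N and distance between the grasp point and trough_mid below 0.05 m and height (world z) of trough_mid above 0.04 m and angle between trough_mid's own x axis and vertical between 1.51 and 1.63 rad and x of trough_mid in the frame of stand between -0.097 and -0.073 m), for 0.2 s.
At the end, for the whole second after the job is handed in: the trough hangs at rest on the stand with both pins in the hooks: its middle over 40 mm above the worktop, 76 to 94 mm in front of the posts and within 9 mm of midway between them, its long axis within 0.06 rad of the line of the hooks and within 0.05 rad of level, its opening up (within 0.25 rad) (contact force between trough and stand above 0.8 N and height (world z) of trough_mid above 0.04 m and angle between trough_mid's own x axis and vertical between 1.52 and 1.62 rad and angle between trough_mid's own z axis and vertical below 0.25 rad and x of trough_mid in the frame of stand between -0.094 and -0.076 m and y of trough_mid in the frame of stand between -0.009 and 0.009 m and angle between the x axis of trough_mid and the y axis of stand, either way round below 0.06 rad and linear speed of trough below 0.03 m/s); the robot touches nothing.
It fails at once if the trough was pressed on the stand with more than 40 N (contact force between trough and stand above 40 N).
It fails at once if a bystander was moved more than 30 mm (distance of any of staple_box, eraser from where it was at the start of the episode above 0.03 m).
It also fails if it takes over 61 s, if anything falls off the work surface, if the arm or the gripper's body presses on something with over 40 N, if the wrist force passes 120 N, or if a joint passes its speed limit or range.

ROBOT

A 7-joint arm with a two-finger parallel gripper is mounted at the origin on a cart in front of the work surface, level with it; the furniture and walls round the work are solid. World frame = base frame: x ahead of the robot, y to its left, z up, the work surface at z = 0. Lengths are in mm, angles in rad, forces in N, time in s.
With the tool pointing down it reaches from about 425 to 875 mm from the base axis. Payload 4.7 kg.
Tool frame: the origin (TCP) lies at the very end of the fingers, on their centre line; the grasp point (between the pads) lies 19 mm behind it; x points along the fingers, y is the direction in which the jaws open and shut, and the axes are right-handed (so a half turn about x gives the same grasp; the last joint's range is limited). The gripper opens to 85 mm and grips with 20 to 120 N. Pads are 22 mm wide; open, the fingers measure 114 mm over their backs; the gripper's body (76 mm by 85 mm) begins 54 mm behind the grasp point. The pads swing forward as they close: fully open they stand 13 mm farther back than shut.
Start: joints at [1.181, 0.321, -0.07, 1.45, 0.023, 1.371, -0.057], TCP at [255.378, -597.752, 231.349] pointing down, gripper open.
Joint ranges: [-2.86, 2.86], [-0.3, 2.09], [-1.38, 1.24], [0.06, 2.45], [-1.56, 4.7], [0.09, 2.05], [-2.69, 2.69]. Speed limits (rad/s): [2.57, 2.57, 3.14, 3.14, 3.14, 3.14, 3.14].

INTERFACE

Orientations are given as a rotation vector (axis times angle).
In Python, from workcell import bot gives the robot as it stands.
- The arm moves only by the tool send_rows, never from a script. Its argument "motion" is a list of rows, each an object with "delta_pos": the shift along the tool's x, y, z in m, a list of three; "turn": the turn about the tool's x in rad. A call has 1 to 20 rows; each row is the pose to reach, as a shift and turn from the pose commanded when the call began, along the tool's axes at that moment; what a row does not reach only later rows make up. A row lasts 1/8 s, in which the tool goes at most 62.5 mm and 10.7 degrees, less where a joint would pass 70% of its speed; a pose out of reach is approached as far as the arm can. A call with a gripper value outside its range is refused whole. "grip" is the opening, from 0 (shut) to 1 (fully open), set as the call begins (left out, the last holds). The fingers move at their own pace and stop on an object; the grip force is fixed at half the most. Time passes only in rows, so rows that repeat a pose let the fingers close. It gives the time, the measured TCP pose, the force and the opening at its end, in the units of the state.
- bot.get_state(): the state, without advancing time (a new reading comes with each control period).
- bot.capture(name): name is "scene" or "side" or "wrist"; returns a dict with "img" (420x560x3 uint8, red, green, blue), "range_z" (420x560 float32, mm along the optical axis (not along the pixel's ray), 0 where there is no reading), "vfov" (degrees; the focal length in pixels is half the picture's height over the tangent of half this angle, whatever the lens; pixels are square), "cx", "cy" (the principal point, pixels), "distortion" ([k1, k2, p1, p2, k3] as OpenCV has them; the pictures are not rectified), "xyz" and "orientation" of the camera in the world. Camera axes: x right, y down, z forward; pixel columns grow to the right and rows downward; lengths in mm; the calibration is good to about 2 mm. A picture is of the moment at which its call begins.
- bot.job_done(): hands the job in, once; it reports no verdict.
The state is a dict: "time_s": time; "joint_positions": joint angles; "dq": joint speeds; "joint_efforts": joint torques, N m; "ee_pos": TCP position; "tool_rot": TCP orientation; "wrist_force": force on the tool from outside, world axes, zero at the start; "moment": the same for the moment, N m; "width": finger opening in mm.
Only numpy, scipy, OpenCV 4.12 (cv2) and the standard library are available. Lean on these libraries where they do the work, as an engineer would, in place of code of your own. Each camera call takes 0.05 s, during which the arm holds its last target. There are 200 camera calls.

## Working session

There is one attempt and no reset: what is moved stays moved. The work goes in short steps, Python scripts to look and compute and a tool call to move; the robot and the scene stay as the last step left them, time stands still between calls to the robot, and variables do not carry over. Pictures are saved under pics/ and viewed, about 8 in all and at most 12, crops included, and the job is handed in when it is done.

Besides the shell and the picture viewer there is one more tool, called after "Emit:" as name(argument=value, ...), one argument or row to a line, values as JSON. send_rows: Moves the arm, as the interface text tells. Its arguments: {"type":"object","properties":{"motion":{"type":"array"},"grip":{"type":"number"}},"required":["motion"]}

```bash
ls; mkdir -p pics
cat > h.py <<'E'
import numpy as np, cv2
from scipy.spatial.transform import Rotation as R
from workcell import bot
def cap(n,save=None):
    c=bot.capture(n)
    if save: cv2.imwrite('pics/'+save,c['img'][:,:,::-1])
    return c
def K(c):
    h=c['img'].shape[0]; f=h/2/np.tan(np.radians(c['vfov'])/2)
    return np.array([[f,0,c['cx']],[0,f,c['cy']],[0,0,1]])
def rot(c):
    o=np.array(c['orientation'],float)
    return R.from_rotvec(o).as_matrix() if o.size==3 else o
def norm(c,uv):
    return cv2.undistortPoints(np.array(uv,float).reshape(-1,1,2),K(c),np.array(c['distortion'],float)).reshape(-1,2)
def onplane(c,uv,z):
    n=norm(c,uv); d=np.c_[n,np.ones(len(n))]@rot(c).T; o=np.array(c['xyz'],float)
    return o+d*((z-o[2])/d[:,2])[:,None]
def cloud(c):
    h,w=c['range_z'].shape; v,u=np.mgrid[:h,:w]
    n=norm(c,np.c_[u.ravel(),v.ravel()]); z=c['range_z'].ravel().astype(float)
    p=np.c_[n*z[:,None],z]@rot(c).T+np.array(c['xyz'],float); p[z==0]=np.nan
    return p.reshape(h,w,3)
def proj(c,p):
    Rm=rot(c); p=(np.array(p,float).reshape(-1,3)-np.array(c['xyz'],float))
    rv=cv2.Rodrigues(Rm.T)[0]
    return cv2.projectPoints(p,rv,np.zeros(3),K(c),np.array(c['distortion'],float))[0].reshape(-1,2)
E
python3 - <<'E'
from h import *
for n in ('scene','side'):
    c=cap(n,n+'0.png'); print(n,c['xyz'],c['orientation'],c['vfov'],c['distortion'])
    np.savez(n+'0.npz',**c)
print(bot.get_state())
E
```

```text
pics
scene [-59.0105748  334.30439367 442.97461073] [-1.17545462  1.96575259 -1.20270428] 54.74520882508914 [-0.06149943  0.          0.          0.          0.        ]
side [ 26.92932991 836.17001302 495.75731156] [-0.74640781  2.2619434  -1.51059478] 50.74894728944889 [-0.09050916  0.          0.          0.          0.        ]
{'time_s': 0.1, 'joint_positions': array([ 1.18112074,  0.32175168, -0.07011452,  1.45154262,  0.02259458,
        1.37079966, -0.05690511]), 'dq': array([ 0.00036062, -0.00316421, -0.0008247 , -0.00190845,  0.00179147,
        0.00021532, -0.00239699]), 'joint_efforts': array([ 2.93692174e-04, -4.94877326e+01, -3.83624118e-01, -3.15208697e+01,
        1.32457766e-02,  7.39788869e-03,  5.37687220e-05]), 'ee_pos': array([ 255.16812255, -597.30173764,  230.33649135]), 'tool_rot': array([ 1.99961505,  0.41110924, -2.00047209]), 'wrist_force': array([0.3246542 , 0.73635226, 0.25948219]), 'moment': array([ 0.00244153, -0.02510885, -0.07606785]), 'width': 85.36163390295806}
```

View pics/scene0.png

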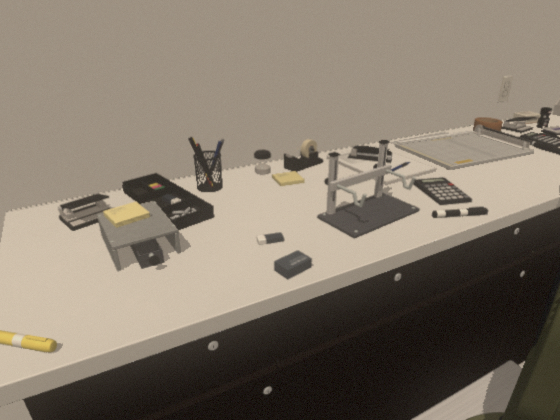

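View pics/side0.png

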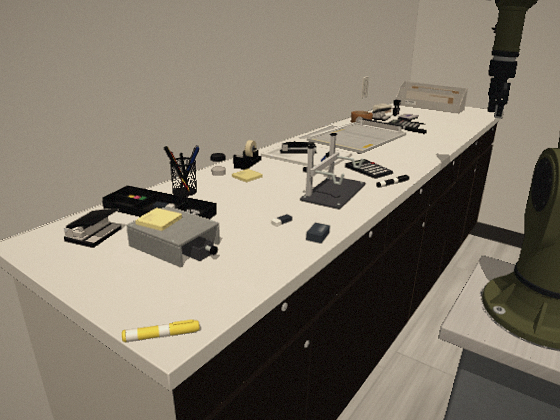

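Scene view: riser around (137,232) with the collar showing at (155,258); eraser (270,238), staple box (293,264), stand about (368,190). The side view shows the collar at (212,250) and the stand at (333,175). Next I'll measure with the depth.

Run:
```python
from h import *
S=dict(np.load('scene0.npz')); D=dict(np.load('side0.npz'))
for c in (S,D): 
    for k in('cx','cy','vfov'): c[k]=float(c[k])
for nm,c,pts in (('scene',S,dict(collar=(155,258),riser=(137,232),eraser=(270,238),box=(293,262),base=(370,213),desk=(220,280),posttop1=(333,157),posttop2=(383,144))),('side',D,dict(collar=(212,250),riser=(190,232),box=(318,232),eraser=(281,220),base=(330,192),p1=(310,150),p2=(333,137)))):
    P=cloud(c); np.save(nm+'P.npy',P)
    for k,(u,v) in pts.items(): print(nm,k,np.nanmedian(P[v-1:v+2,u-1:u+2].reshape(-1,3),0).round(1))
a=cv2.resize(S['img'][170:280,60:220],None,fx=5,fy=5,interpolation=cv2.INTER_CUBIC)
b=cv2.resize(S['img'][130:240,300:460],None,fx=5,fy=5,interpolation=cv2.INTER_CUBIC)
cv2.imwrite('pics/cropA.png',cv2.resize(np.vstack([a,b]),(545,749))[:,:,::-1][:600] if 0 else np.hstack([cv2.resize(a,(400,275)),cv2.resize(b,(400,275))])[:,:,::-1])
d=cv2.resize(D['img'][125:215,280:400],(800,600),interpolation=cv2.INTER_CUBIC)
cv2.imwrite('pics/cropB.png',d[:,:,::-1])
```

```text
scene collar [618.1 232.9  28.8]
scene riser [686.9 248.9  56.8]
scene eraser [607.4  -6.3  13.2]
scene box [489.7   5.7  22.9]
scene base [ 600.9 -272.9   11.6]
scene desk [5.340e+02 1.364e+02 1.000e-01]
scene posttop1 [ 641.5 -184.2  152.8]
scene posttop2 [ 662.7 -347.1  153.7]
side collar [618.1 242.1  26.2]
side riser [677.5 250.   54.1]
side box [489.5  18.4  20.1]
side eraser [610.1   1.3   9.1]
side base [ 612.3 -255.     6.6]
side p1 [ 644.5 -180.   147.5]
side p2 [ 664.4 -347.2  146.9]
```

View pics/cropA.png

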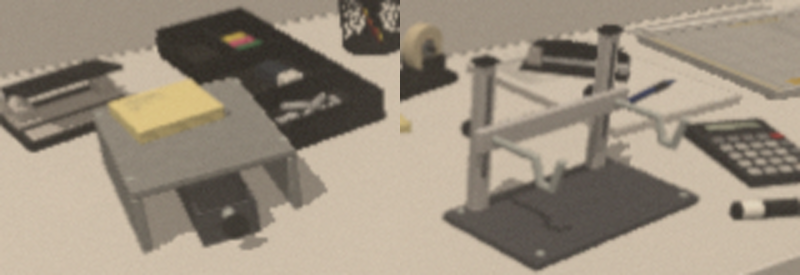

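View pics/cropB.png

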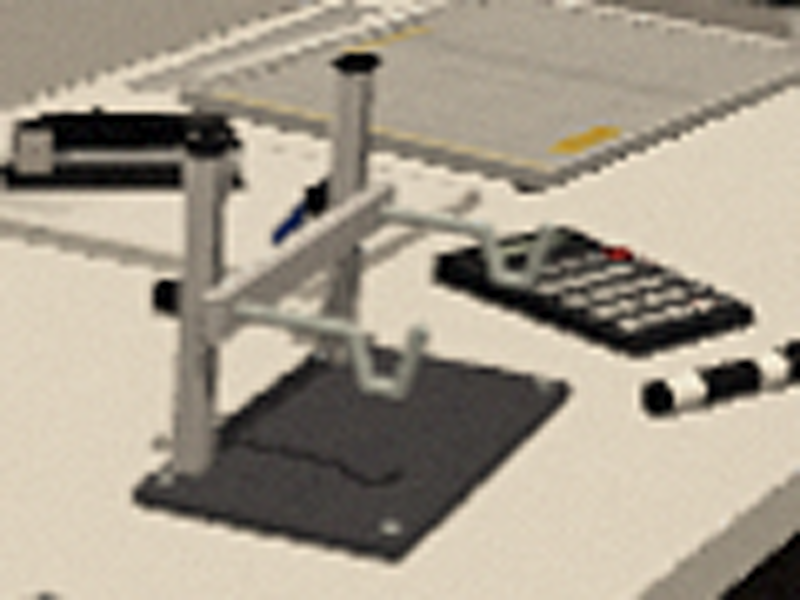

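Crop A shows the riser's open front with the dark trough end and collar in it, and the stand's hooks with cups facing the robot side. Cup bottoms are at about (548,185) and (668,140) in crop A, and about (380,390) and (515,280) in crop B. The other crops gave nothing unexpected.

Run:
```python
from h import *
def ld(n):
    c=dict(np.load(n+'0.npz'))
    for k in('cx','cy','vfov'): c[k]=float(c[k])
    return c
S,D=ld('scene'),ld('side')
def tri(a,b):
    A=[];B=[]
    for c,p in((S,a),(D,b)):
        d=rot(c)@np.r_[norm(c,[p])[0],1]; d/=np.linalg.norm(d); M=np.eye(3)-np.outer(d,d)
        A.append(M);B.append(M@np.array(c['xyz'],float))
    x=np.linalg.solve(sum(A),sum(B)); return x.round(1),[round(float(np.linalg.norm(m@x-b)),1) for m,b in zip(A,B)]
print('near cup',tri((359.2,204),(337,183.5)),'far',tri((407.2,186),(357.3,167)))
def inreg(P,lo,hi): 
    m=np.all((P>lo)&(P<hi),-1); return P[m]
for n in('scene','side'):
    P=np.load(n+'P.npy')
    q=inreg(P,(560,140,50),(900,360,60)); r=cv2.minAreaRect(q[:,:2].astype(np.float32)); print(n,'riser',len(q),r,cv2.boxPoints(r).round(0).tolist(),q[:,2].mean())
    q=inreg(P,(560,180,8),(632,300,45)); print('trough',len(q),q.min(0),q.max(0))
    for lo,hi in (((630,-200,135),(665,-165,156)),((645,-365,135),(685,-330,156))):
        q=inreg(P,lo,hi); print('post',len(q),q.min(0).round(1),q.max(0).round(1))
    q=inreg(P,(500,-420,5),(720,-130,16)); r=cv2.minAreaRect(q[:,:2].astype(np.float32)); print('base',r,cv2.boxPoints(r).round(0).tolist(),q[:,2].mean())
    q=inreg(P,(540,-380,50),(605,-150,135)); print('hooks',len(q));
    for s in (q[q[:,1]>-270],q[q[:,1]<-270]): 
        if len(s): print(s.min(0).round(1),s.max(0).round(1),s.mean(0).round(1))
s=bot.get_state();print(R.from_rotvec(s['tool_rot']).as_matrix().round(3))
```

```text
near cup (array([ 567.4, -208.6,   60.3]), [2.5, 2.5]) far (array([ 583.3, -366.9,   65.1]), [3.0, 3.0])
scene riser 1908 ((781.7493286132812, 254.7858428955078), (274.5685729980469, 156.06863403320312), 14.214930534362793) [[630.0, 297.0], [668.0, 145.0], [934.0, 213.0], [896.0, 364.0]] 56.41087107815886
trough 89 [615.74492923 227.79080403  14.69320514] [625.98214631 245.45747475  34.80731116]
post 72 [ 638.5 -198.   135.6] [ 653.4 -180.8  155.5]
post 69 [ 658.5 -364.2  135.1] [ 677.  -344.   155.7]
base ((584.7493896484375, -287.75433349609375), (181.34042358398438, 244.12210083007812), 7.185846328735352) [[480.0, -178.0], [510.0, -420.0], [690.0, -398.0], [659.0, -155.0]] 11.096567603694973
hooks 233
[ 545.6 -206.    62.9] [ 604.4 -190.9   98.4] [ 568.3 -198.    81.8]
[ 566.5 -372.1   63.4] [ 604.7 -358.9   96.4] [ 583.4 -365.1   79. ]
side riser 1564 ((780.855712890625, 254.87274169921875), (274.8748779296875, 156.0322723388672), 14.488492012023926) [[628.0, 296.0], [667.0, 145.0], [933.0, 214.0], [894.0, 365.0]] 54.142151940941744
trough 68 [614.75811021 226.9560938   13.45878542] [631.8867282  245.96551633  31.75770149]
post 50 [ 637.5 -199.   135.7] [ 653.7 -177.4  155.9]
post 38 [ 660.  -363.5  136.3] [ 676.5 -338.2  155.8]
base ((584.3750610351562, -287.56451416015625), (178.5038604736328, 246.26980590820312), 6.73128604888916) [[481.0, -176.0], [510.0, -420.0], [687.0, -399.0], [659.0, -155.0]] 7.508867591762211
hooks 150
[ 545.8 -205.5   58.7] [ 604.7 -190.6   93.9] [ 570.2 -198.1   78. ]
[ 566.6 -368.9   59.7] [ 604.1 -357.2   93.8] [ 584.4 -363.7   75. ]
[[-0.001  0.393 -0.92 ]
 [ 0.002 -0.92  -0.393]
 [-1.    -0.002  0.   ]]
```

Run:
```python
from h import *
S=dict(np.load('scene0.npz'))
for k in('cx','cy','vfov'): S[k]=float(S[k])
print(onplane(S,[(112,248),(180,232)],56).round(1)); print(onplane(S,[(119.2,270),(178.8,252.8)],0).round(1))
P=np.load('scene'+'P.npy'); q=P[np.all((P>(600,150,51))&(P<(760,340,60)),-1)]
b=np.arange(190,320,10)
xs=[q[(abs(q[:,1]-y)<5),0] for y in b]; print([(y,round(float(x.min()),1)) for y,x in zip(b,xs) if len(x)])
print(P[np.all((P>(560,180,8))&(P<(650,300,45)),-1)].mean(0))
```

```text
[[648.5 302.9  56. ]
 [647.2 172.8  56. ]]
[[657.4 298.4   0. ]
 [663.5 177.2   0. ]]
[(np.int64(190), 659.1), (np.int64(200), 658.3), (np.int64(210), 658.2), (np.int64(220), 658.2), (np.int64(230), 656.7), (np.int64(240), 656.5), (np.int64(250), 655.1), (np.int64(260), 653.8), (np.int64(270), 654.3), (np.int64(280), 654.5), (np.int64(290), 652.7), (np.int64(300), 652.8), (np.int64(310), 676.9)]
[635.01624558 238.05713331  23.05372603]
```

Emit:
send_rows(
  motion=[
    {"delta_pos": [0.02,-0.2,-0.21],"turn": 0.1},
    {"delta_pos": [0.08,-0.624,-0.663],"turn": 0.344},
    {"delta_pos": [0.08,-0.624,-0.663],"turn": 0.344},
    {"delta_pos": [0.08,-0.624,-0.663],"turn": 0.344},
    {"delta_pos": [0.08,-0.624,-0.663],"turn": 0.344},
    {"delta_pos": [0.08,-0.624,-0.663],"turn": 0.344},
    {"delta_pos": [0.08,-0.624,-0.663],"turn": 0.344},
    {"delta_pos": [0.08,-0.624,-0.663],"turn": 0.344},
    {"delta_pos": [0.08,-0.624,-0.663],"turn": 0.344},
    {"delta_pos": [0.08,-0.624,-0.663],"turn": 0.344},
    {"delta_pos": [0.08,-0.624,-0.663],"turn": 0.344},
    {"delta_pos": [0.08,-0.624,-0.663],"turn": 0.344},
    {"delta_pos": [0.08,-0.624,-0.663],"turn": 0.344},
    {"delta_pos": [0.08,-0.624,-0.663],"turn": 0.344},
    {"delta_pos": [0.08,-0.624,-0.663],"turn": 0.344},
    {"delta_pos": [0.08,-0.624,-0.663],"turn": 0.344},
    {"delta_pos": [0.08,-0.624,-0.663],"turn": 0.344},
  ],
)

```text
time_s: 2.22
ee_pos: [619.6, 235.5, 150.6]
tool_rot: [2.189, 0.064, -2.192]
wrist_force: [-0.1, -1.0, 0.5]
width: 85.3
```

Run:
```python
from h import *
s=bot.get_state();print(s['time_s'],s['ee_pos'],s['joint_positions'].round(2),s['wrist_force'])
print(R.from_rotvec(s['tool_rot']).as_matrix().round(3))
c=cap('wrist','w1.png'); np.savez('w1.npz',**c); print(c['xyz'],c['vfov'])
print(proj(c,[[619.6,236,24],[655.5,238,56],[570,233,0]]).round())
```

```text
2.225 [619.61085059 235.5352708  150.61428181] [ 0.1   0.48 -0.67  1.5   0.31  1.27 -2.12] [-0.06883949 -0.95995824  0.49314989]
[[-0.001  0.059 -0.998]
 [-0.001 -0.998 -0.059]
 [-1.     0.001  0.001]]
[703.53577144 240.35557771 292.32595234] 62.2221081376679
[[275. 205.]
 [276. 169.]
 [276. 248.]]
```

View pics/w1.png

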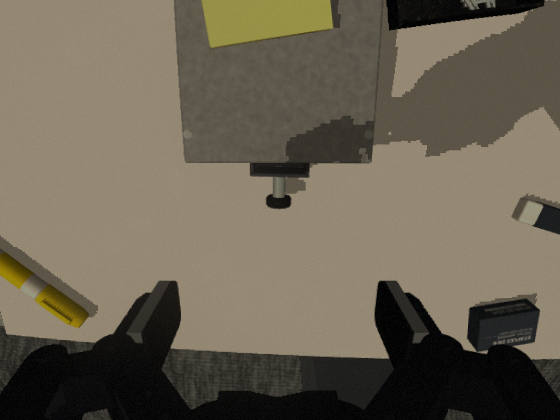

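The wrist view shows the collar at (279,201), the pin up to (280,178), and the riser's front edge at row 162, from (184,162) to (372,162).

Run:
```python
from h import *
c=dict(np.load('w1.npz'))
for k in('cx','cy','vfov'): c[k]=float(c[k])
print('collar',onplane(c,[(279,196),(279,201),(279,206)],26).round(1))
print('riser',onplane(c,[(184,162),(372,162)],56).round(1))
print('body corners',onplane(c,[(249,176),(309,177)],30).round(1))
P=cloud(c); print(P[196:207:5,279].round(1),P[158:164:2,300].round(1), P[150,184:374:186].round(1))
```

```text
collar [[627.5 233.7  26. ]
 [623.3 233.4  26. ]
 [619.1 233.2  26. ]]
riser [[656.6 301.1  56. ]
 [664.2 171.9  56. ]]
body corners [[643.2 257.8  30. ]
 [645.2 211.6  30. ]]
[[628.2 233.7  28.7]
 [625.4 233.6  33. ]
 [621.5 233.4  33.4]] [[663.6 221.7  55.1]
 [662.3 221.6  55.4]
 [661.  221.5  55.6]] [[664.5 301.4  54.3]
 [672.4 174.7  56.7]]
```

Emit:
send_rows(
  motion=[
    {"delta_pos": [0.05,0.003,-0.004],"turn": 0},
    {"delta_pos": [0.1,0.003,-0.004],"turn": 0},
    {"delta_pos": [0.13,0.003,-0.004],"turn": 0},
    {"delta_pos": [0.142,0.003,-0.004],"turn": 0},
    {"delta_pos": [0.142,0.003,-0.004],"turn": 0},
  ],
)

```text
time_s: 2.9
ee_pos: [624.2, 232.6, 9.5]
tool_rot: [2.191, 0.063, -2.192]
wrist_force: [-0.4, 1.0, 1.1]
width: 85.3
```

Emit:
send_rows(
  motion=[
    {"delta_pos": [0,0,0],"turn": 0},
    {"delta_pos": [0,0,0],"turn": 0},
    {"delta_pos": [0,0,0],"turn": 0},
    {"delta_pos": [0,0,0],"turn": 0},
    {"delta_pos": [0,0,0],"turn": 0},
    {"delta_pos": [0,0,0],"turn": 0},
  ],
  grip=0.1,
)

```text
time_s: 3.65
ee_pos: [624.4, 233.9, 10.1]
tool_rot: [2.192, 0.066, -2.19]
wrist_force: [-0.7, -1.5, 5.4]
width: 16.7
```

Run:
```python
from h import *
c=dict(np.load('w1.npz'))
for k in('cx','cy','vfov'): c[k]=float(c[k])
print(onplane(c,[(60,338),(280,352)],0).round(1))
s=bot.get_state();print(s['width'],s['wrist_force'])
```

```text
[[450.7 455.9   0. ]
 [451.6 221.7   0. ]]
16.73706650642457 [-0.71492472 -1.45019453  5.44190847]
```

Emit:
send_rows(
  motion=[
    {"delta_pos": [0,0,0.008],"turn": 0},
    {"delta_pos": [0,0,0.024],"turn": 0},
    {"delta_pos": [0,0,0.044],"turn": 0},
    {"delta_pos": [0,0,0.064],"turn": 0},
    {"delta_pos": [0,0,0.084],"turn": 0},
    {"delta_pos": [0,0,0.104],"turn": 0},
    {"delta_pos": [0,0,0.124],"turn": 0},
    {"delta_pos": [0,0,0.144],"turn": 0},
    {"delta_pos": [0,0,0.16],"turn": 0},
    {"delta_pos": [0,0,0.17],"turn": 0},
    {"delta_pos": [0,0,0.174],"turn": 0},
    {"delta_pos": [0,0,0.174],"turn": 0},
    {"delta_pos": [0,0,0.174],"turn": 0},
  ],
)

```text
time_s: 5.28
ee_pos: [450.4, 223.5, 9.6]
tool_rot: [2.191, 0.065, -2.192]
wrist_force: [-0.6, -0.6, 8.6]
width: 17.1
```

Run:
```python
from h import *
c=cap('scene','s2.png'); np.savez('s2.npz',**c)
P=cloud(c); q=P[np.all((P>(440,190,24))&(P<(645,280,40)),-1)]; print(len(q),q.min(0),q.max(0))
s=bot.get_state(); print(s['ee_pos'],s['width'],s['wrist_force'])
cv2.imwrite('pics/s2c.png',cv2.resize(c['img'][190:340,40:240],(800,600))[:,:,::-1])
```

```text
373 [440.04270877 202.3140767   24.17979632] [643.08914915 252.89555676  39.99984793]
[450.34965706 223.53501108   9.61977197] 17.0428203156632 [0.47850869 0.07282607 8.88493174]
```

View pics/s2c.png

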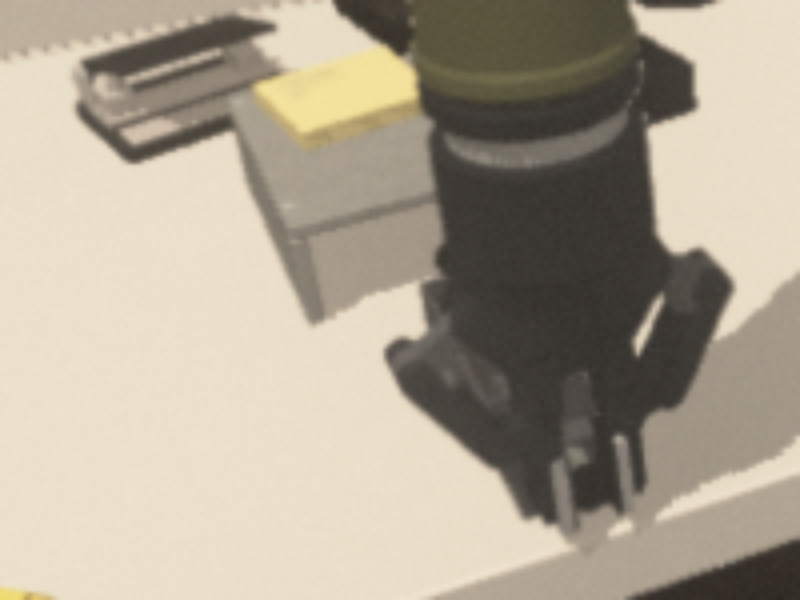

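The gripper hides the trough here. I'll open and raise, then look with the wrist camera.

Emit:
send_rows(
  motion=[
    {"delta_pos": [0,0,0],"turn": 0},
    {"delta_pos": [0,0,0],"turn": 0},
    {"delta_pos": [0,0,0],"turn": 0},
    {"delta_pos": [0,0,0],"turn": 0},
    {"delta_pos": [-0.02,0,0],"turn": 0},
    {"delta_pos": [-0.06,0,0],"turn": 0},
    {"delta_pos": [-0.1,0,0],"turn": 0},
    {"delta_pos": [-0.14,0,0],"turn": 0},
    {"delta_pos": [-0.14,0,0],"turn": 0},
    {"delta_pos": [-0.14,0,0],"turn": 0},
  ],
  grip=1,
)

```text
time_s: 6.58
ee_pos: [450.2, 223.3, 149.8]
tool_rot: [2.192, 0.065, -2.19]
wrist_force: [-0.8, -0.0, 0.0]
width: 85.3
```

Run:
```python
from h import *
s=bot.get_state(); print(s['ee_pos'],s['width'],s['wrist_force'],s['joint_positions'].round(2))
print(R.from_rotvec(s['tool_rot']).as_matrix().round(3))
c=cap('wrist','w2.png'); np.savez('w2.npz',**c)
P=cloud(c); q=P[np.all((P>(440,180,22))&(P<(645,290,40)),-1)]; r=cv2.minAreaRect(q[:,:2].astype(np.float32)); print(r,cv2.boxPoints(r).round(1).tolist())
```

```text
[450.24903771 223.3015006  149.76270061] 85.30612245828185 [-0.80775672 -0.0014927   0.01992277] [ 0.23  0.12 -0.79  1.89  0.1   1.16 -2.1 ]
[[ 0.001  0.06  -0.998]
 [-0.    -0.998 -0.06 ]
 [-1.     0.    -0.001]]
((522.0997314453125, 225.29629516601562), (154.11204528808594, 46.15938949584961), 2.255859613418579) [[444.20001220703125, 245.3000030517578], [446.0, 199.1999969482422], [600.0, 205.3000030517578], [598.2000122070312, 251.39999389648438]]
```

View pics/w2.png

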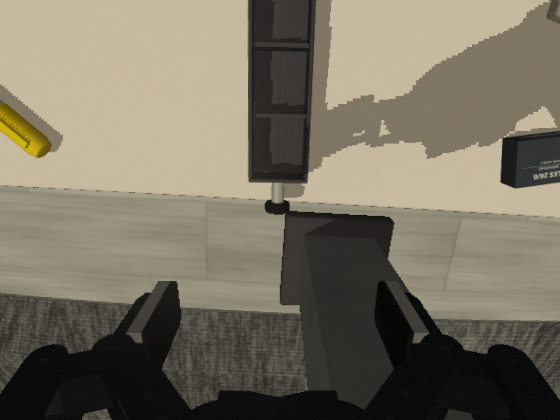

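Wrist view: the trough body's near edge runs (249,181) to (307,183), the collar is at (277,207) right at the worktop's front edge, and the far end is out of view.

Run:
```python
from h import *
c=dict(np.load('w2.npz'))
for k in('cx','cy','vfov'): c[k]=float(c[k])
e=onplane(c,[(249,181),(307,183),(248,2),(314,2)],30).round(1); print(e)
print('collar',onplane(c,[(277,207)],28)); 
d=(e[2]-e[0]+e[3]-e[1])[:2]; d/=np.linalg.norm(d); print('yaw',np.degrees(np.arctan2(d[1],d[0])),'mid',(e[0]+e[1])[:2]/2+75*d, onplane(c,[(277,207)],28)[0,:2]+96*d)
P=cloud(c); print(P[188:192,100].round(1)); print(P[178:182,260].round(1),P[204:209,277].round(1))
```

```text
[[470.3 245.5  30. ]
 [471.4 200.7  30. ]
 [594.8 250.9  30. ]
 [597.5 206.4  30. ]]
collar [[449.97952716 222.66410158  28.        ]]
yaw 2.536184050547551 mid [545.77653565 226.41877313] [545.8854928  226.91213118]
[[ 449.2  379.5   -1.1]
 [ 448.3  379.6   -1.1]
 [ 446.6  381.1   -3.8]
 [ 188.8  826.7 -863.6]]
[[472.6 237.2  27.7]
 [472.  237.2  28.5]
 [471.2 237.1  28.4]
 [470.7 237.   29.6]] [[453.1 222.9  29.9]
 [453.  222.8  32.3]
 [452.5 222.8  33.3]
 [451.6 222.8  33. ]
 [450.4 222.7  32. ]]
```

Emit:
send_rows(
  motion=[
    {"delta_pos": [0.0,0.002,-0.05],"turn": 0.013},
    {"delta_pos": [0.04,0.002,-0.096],"turn": 0.013},
    {"delta_pos": [0.09,0.002,-0.096],"turn": 0.013},
    {"delta_pos": [0.13,0.002,-0.096],"turn": 0.013},
    {"delta_pos": [0.146,0.002,-0.096],"turn": 0.013},
    {"delta_pos": [0.146,0.002,-0.096],"turn": 0.013},
  ],
)

```text
time_s: 7.38
ee_pos: [545.2, 227.0, 2.2]
tool_rot: [2.194, 0.051, -2.2]
wrist_force: [-0.3, 0.3, -0.0]
width: 85.5
```

Emit:
send_rows(
  motion=[
    {"delta_pos": [0,0,0],"turn": 0},
    {"delta_pos": [0,0,0],"turn": 0},
    {"delta_pos": [0,0,0],"turn": 0},
    {"delta_pos": [0,0,0],"turn": 0},
    {"delta_pos": [0,0,0],"turn": 0},
  ],
  grip=0.4,
)

```text
time_s: 8.0
ee_pos: [547.6, 227.6, 5.2]
tool_rot: [2.201, 0.052, -2.195]
wrist_force: [-0.1, -0.9, 6.9]
width: 45.1
```

Emit:
send_rows(
  motion=[
    {"delta_pos": [-0.01,0,0],"turn": 0},
    {"delta_pos": [-0.04,0,0],"turn": 0},
    {"delta_pos": [-0.08,0,0],"turn": 0},
    {"delta_pos": [-0.12,0,0],"turn": 0},
    {"delta_pos": [-0.16,0,0],"turn": 0},
    {"delta_pos": [-0.19,0,0],"turn": 0},
    {"delta_pos": [-0.19,0,0],"turn": 0},
  ],
)

```text
time_s: 8.88
ee_pos: [547.4, 228.0, 195.8]
tool_rot: [2.203, 0.053, -2.193]
wrist_force: [-0.7, 0.1, -3.4]
width: 45.0
```

Run:
```python
from h import *
s=bot.get_state(); print(s['ee_pos'],s['width'],s['wrist_force'],R.from_rotvec(s['tool_rot']).as_matrix().round(3)[:2])
Q=[]
for n in('scene','side'):
    P=np.load(n+'P.npy')
    # bar front face & posts
    q=P[np.all((P>(615,-370,70))&(P<(665,-165,130)),-1)]
    for y in range(-340,-200,20):
        s_=q[abs(q[:,1]-y)<6]
        if len(s_): print(n,'bar',y,s_[:,0].min().round(1),s_[:,2].min().round(),s_[:,2].max().round())
    for lo,hi in((-215,-180),(-385,-345)):
        h=P[np.all((P>(530,lo,50))&(P<(625,hi,112)),-1)]
        h=h[np.argsort(h[:,0])]
        for x0 in range(540,625,6):
            k=h[(h[:,0]>=x0)&(h[:,0]<x0+6)]
            if len(k): print(n,lo,x0,len(k),'y',k[:,1].mean().round(1),'z',k[:,2].min().round(1),k[:,2].max().round(1))
```

```text
[547.36535471 227.9528292  195.83575102] 45.02328733694051 [-0.67596069  0.10105028 -3.39469185] [[ 0.005  0.047 -0.999]
 [ 0.001 -0.999 -0.047]]
scene bar -340 646.5 80.0 118.0
scene bar -320 644.9 80.0 98.0
scene bar -300 643.4 79.0 101.0
scene bar -280 639.3 78.0 101.0
scene bar -260 637.9 78.0 100.0
scene bar -240 634.6 79.0 100.0
scene bar -220 630.9 79.0 100.0
scene -215 540 3 y -200.8 z 88.4 91.9
scene -215 546 32 y -200.7 z 71.0 98.4
scene -215 552 17 y -200.0 z 64.7 86.9
scene -215 558 9 y -197.8 z 63.7 70.6
scene -215 564 11 y -197.6 z 63.8 77.0
scene -215 570 25 y -197.3 z 62.9 87.4
scene -215 576 14 y -197.5 z 76.7 92.4
scene -215 582 10 y -195.2 z 86.5 92.7
scene -215 588 7 y -195.0 z 85.6 92.3
scene -215 594 7 y -194.2 z 86.1 92.7
scene -215 600 6 y -193.8 z 86.1 93.3
scene -215 606 8 y -193.3 z 86.6 93.1
scene -215 612 6 y -193.2 z 87.0 92.2
scene -215 618 6 y -192.9 z 85.0 91.3
scene -385 564 21 y -367.1 z 76.9 96.4
scene -385 570 16 y -366.1 z 66.4 90.2
scene -385 576 6 y -365.7 z 65.1 72.3
scene -385 582 6 y -365.6 z 63.4 68.5
scene -385 588 19 y -364.0 z 64.2 81.3

[... 707 characters left out ...]
 -215 582 6 y -195.1 z 82.5 88.2
side -215 588 5 y -194.5 z 82.3 87.3
side -215 594 7 y -196.3 z 82.6 89.1
side -215 600 6 y -192.9 z 80.3 89.3
side -215 606 5 y -192.9 z 83.0 89.5
side -215 612 4 y -193.5 z 82.8 87.2
side -215 618 6 y -191.4 z 81.7 87.8
side -215 624 2 y -189.9 z 86.5 87.7
side -385 564 5 y -365.1 z 84.4 93.8
side -385 570 16 y -364.4 z 61.0 93.0
side -385 576 8 y -364.0 z 59.7 79.2
side -385 582 3 y -363.8 z 62.0 66.2
side -385 588 9 y -363.2 z 61.0 73.3
side -385 594 12 y -363.2 z 59.9 84.8
side -385 600 6 y -362.6 z 80.3 88.3
side -385 606 5 y -360.1 z 81.4 87.6
side -385 612 5 y -358.9 z 83.8 88.7
side -385 618 6 y -359.1 z 81.2 89.1
side -385 624 1 y -360.9 z 84.2 84.2
```

Emit:
send_rows(
  motion=[
    {"delta_pos": [0,0.02,0],"turn": -0.06},
    {"delta_pos": [0,0.06,0],"turn": -0.2},
    {"delta_pos": [0,0.1,0],"turn": -0.34},
    {"delta_pos": [0,0.14,0],"turn": -0.48},
    {"delta_pos": [0,0.18,0],"turn": -0.62},
    {"delta_pos": [0,0.22,0],"turn": -0.76},
    {"delta_pos": [0,0.26,0],"turn": -0.9},
    {"delta_pos": [0,0.3,0],"turn": -1.04},
    {"delta_pos": [0,0.34,0],"turn": -1.18},
    {"delta_pos": [0,0.38,0],"turn": -1.32},
    {"delta_pos": [0,0.42,0],"turn": -1.46},
    {"delta_pos": [0,0.46,0],"turn": -1.56},
    {"delta_pos": [0,0.49,0],"turn": -1.655},
    {"delta_pos": [0,0.505,-0.0006],"turn": -1.655},
    {"delta_pos": [0,0.5106,-0.0006],"turn": -1.655},
    {"delta_pos": [0,0.5106,-0.0006],"turn": -1.655},
    {"delta_pos": [0,0.5106,-0.0006],"turn": -1.655},
  ],
)

```text
time_s: 11.0
ee_pos: [571.2, -281.0, 193.5]
tool_rot: [1.111, 1.269, -1.11]
wrist_force: [-0.0, -0.6, -2.0]
width: 44.7
```

Run:
```python
from h import *
s=bot.get_state(); print(s['time_s'],s['ee_pos'],s['width'],s['wrist_force'],R.from_rotvec(s['tool_rot']).as_matrix().round(3))
ims=[]
for n in('scene','side','wrist'):
    c=cap(n); np.savez(n+'3.npz',**c); ims.append(c['img'])
    print(n,proj(c,[[572,-282,215]]).round())
a=cv2.resize(ims[0][80:240,290:450],(400,400)); b=cv2.resize(ims[1][60:220,260:420],(400,400))
cv2.imwrite('pics/h3.png',np.hstack([a,b])[:,:,::-1]); cv2.imwrite('pics/w3.png',ims[2][:,:,::-1])
```

```text
11.0 [ 571.17914762 -280.98430328  193.45415824] 44.694906305098954 [-0.03192093 -0.5914906  -2.0291651 ] [[ 0.     0.991  0.133]
 [ 0.     0.133 -0.991]
 [-1.     0.    -0.   ]]
scene [[391. 132.]]
side [[352. 124.]]
wrist [[277. 311.]]
```

View pics/h3.png

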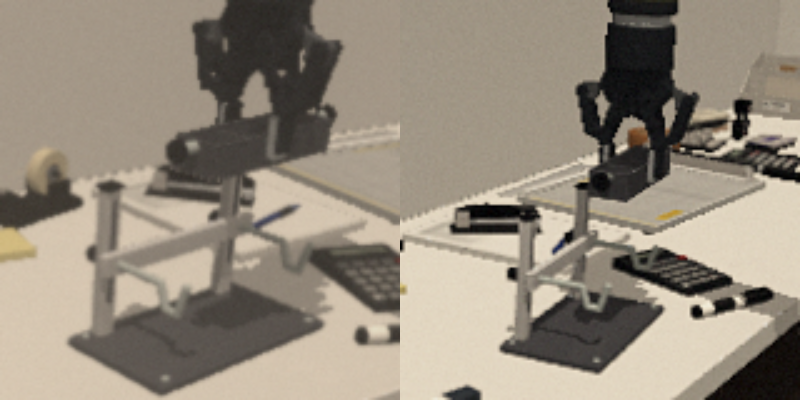

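View pics/w3.png

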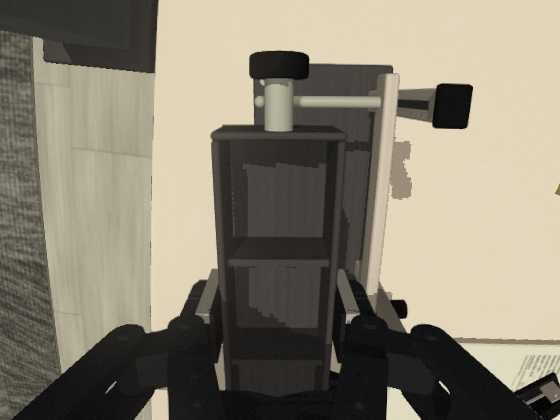

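The crops show the trough level above the stand. The wrist view shows the bare pin (rows 78–130, col 279), with the hook stem behind it at row 101 and the lip tip at (260,101).

Run:
```python
from h import *
def ld(n):
    c=dict(np.load(n+'3.npz'))
    for k in('cx','cy','vfov'): c[k]=float(c[k])
    return c
ex=np.array([.991,.131]);ey=np.array([-.131,.991]);o=np.array([571.2,-281.0])
def loc(p): d=np.array(p)[:,:2]-o; return np.c_[d@ex,d@ey,np.array(p)[:,2]].round(1)
c=ld('wrist')
print('pin body-end, mid, collar-in, collar out (local x,y rel TCP)',loc(onplane(c,[(279,130),(279,104),(279,79),(279,53)],212)))
print('body end top corners',loc(onplane(c,[(213,130),(345,130)],216)))
print('stem',loc(onplane(c,[(310,101),(370,101)],88)),'lip',loc(onplane(c,[(260,101)],95)))
print('wall lines',loc(onplane(c,[(216,240),(344,240)],216)))
P=cloud(c)
for (u,v) in((260,101),(320,101),(360,101),(279,65),(279,104)): print(u,v,loc(P[v-1:v+2,u-1:u+2].reshape(-1,3)).mean(0).round(1))
P=cloud(ld('side'));q=P[np.all((P>(530,-400,170))&(P<(620,-160,240)),-1)];l=loc(q);print('side',len(l),np.percentile(l,[1,99],axis=0))
P=cloud(ld('scene'));q=P[np.all((P>(530,-400,170))&(P<(620,-160,240)),-1)];l=loc(q);print('scene',len(l),np.percentile(l,[1,99],axis=0)); k=l[l[:,1]>86];print('collar',k.min(0),k.max(0))
```

```text
pin body-end, mid, collar-in, collar out (local x,y rel TCP) [[  1.2  70.6 212. ]
 [  1.1  79.4 212. ]
 [  1.1  87.5 212. ]
 [  1.1  95.7 212. ]]
body end top corners [[-21.1  71.1 216. ]
 [ 23.4  71.1 216. ]]
stem [[23.1 78.4 88. ]
 [64.3 78.8 88. ]] lip [[-10.7  78.5  95. ]]
wall lines [[-22.3  30.8 216. ]
 [ 25.5  30.8 216. ]]
260 101 [-10.7  78.5  95.9]
320 101 [29.7 78.5 90.1]
360 101 [57.  78.8 89.9]
279 65 [  1.1  91.2 221.2]
279 104 [  1.1  79.5 216.2]
side 616 [[-36.085 -76.625 186.8  ]
 [ 35.425  99.485 238.57 ]]
scene 1422 [[-36.8   -96.537 189.1  ]
 [ 30.595  98.879 238.   ]]
collar [-10.4  90.9 202.4] [  8.3 100.3 222. ]
```

Emit:
send_rows(
  motion=[
    {"delta_pos": [0.01,0.001,0.0007],"turn": 0},
    {"delta_pos": [0.04,0.001,0.0007],"turn": 0},
    {"delta_pos": [0.07,0.001,0.0007],"turn": 0},
    {"delta_pos": [0.09,0.001,0.0007],"turn": 0},
    {"delta_pos": [0.1,0.001,0.0007],"turn": 0},
    {"delta_pos": [0.1,0.001,0.0007],"turn": 0},
    {"delta_pos": [0.1,0.001,0.0007],"turn": 0},
  ],
)

```text
time_s: 12.02
ee_pos: [572.8, -283.7, 94.5]
tool_rot: [1.112, 1.266, -1.111]
wrist_force: [0.3, -0.2, -2.8]
width: 44.7
```

Run:
```python
from h import *
s=bot.get_state(); print(s['time_s'],s['ee_pos'],s['width'],s['wrist_force'],s['moment'])
c=cap('wrist'); cv2.imwrite('pics/w4.png',cv2.resize(c['img'][20:170,180:430],(800,480))[:,:,::-1])
```

```text
12.025 [ 572.75300513 -283.65315126   94.49075015] 44.673154296051386 [ 0.34934075 -0.22263274 -2.82698809] [-0.01766734  0.003345   -0.02437064]
```

View pics/w4.png

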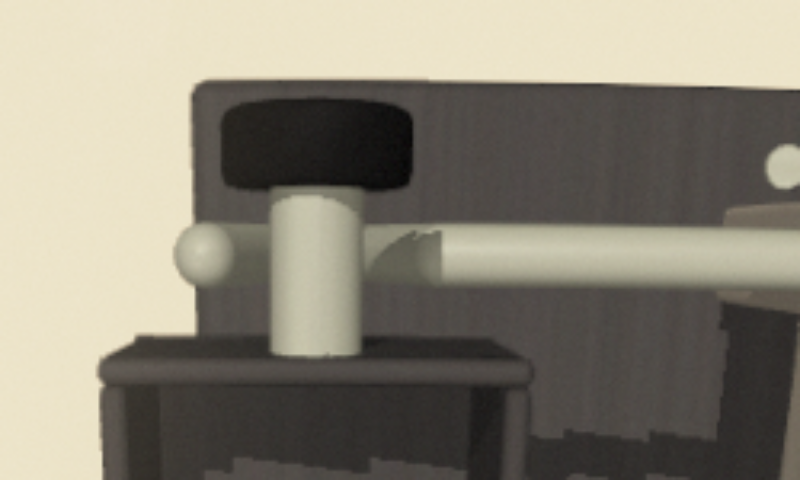

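Close view: pin at crop col 316 (bare rows 185–355); hook wire at row 255, with its lip ball at (205,255) and the stem bend at col ~440. The pin sits over the cup.

Run:
```python
from h import *
c=cap('wrist'); s=bot.get_state(); o=s['ee_pos'][:2]; print(s['ee_pos'],s['time_s'])
ex=np.array([.991,.131]);ey=np.array([-.131,.991])
def loc(p): d=np.array(p)[:,:2]-o; return np.c_[d@ex,d@ey,np.array(p)[:,2]].round(1)
f=lambda L:[(180+u/3.2,20+v/3.2) for u,v in L]
z=s['ee_pos'][2]+18.8
print('pin body end/collar',loc(onplane(c,f([(316,355),(316,188)]),z+3)))
print('lip ball',loc(onplane(c,f([(205,255)]),93)),'stem',loc(onplane(c,f([(442,256),(700,256)]),87)))
P=cloud(c)
for p in f([(205,255),(500,256),(316,300),(400,250),(316,145)]): u,v=map(int,np.round(p)); print(p,loc(P[v-1:v+2,u-1:u+2].reshape(-1,3)).mean(0).round(1))
```

```text
[ 572.65245183 -283.70327564   94.51797474] 12.125
pin body end/collar [[  1.4  71.1 116.3]
 [  1.4  87.9 116.3]]
lip ball [[-12.1  81.   93. ]] stem [[17.8 80.8 87. ]
 [51.4 81.2 87. ]]
(244.0625, 99.6875) [-11.9  81.   95.9]
(336.25, 100.0) [24.7 80.9 90.2]
(278.75, 113.75) [  1.5  76.8 117.2]
(305.0, 98.125) [12.6 81.6 84.1]
(278.75, 65.3125) [  1.4  91.7 122.6]
```

Emit:
send_rows(
  motion=[
    {"delta_pos": [0,0.0005,-0.0015],"turn": 0},
    {"delta_pos": [0.006,0.0005,-0.0015],"turn": 0},
    {"delta_pos": [0.012,0.0005,-0.0015],"turn": 0},
    {"delta_pos": [0.018,0.0005,-0.0015],"turn": 0},
    {"delta_pos": [0.023,0.0005,-0.0015],"turn": 0},
    {"delta_pos": [0.026,0.0005,-0.0015],"turn": 0},
    {"delta_pos": [0.028,0.0005,-0.0015],"turn": 0},
    {"delta_pos": [0.03,0.0005,-0.0015],"turn": 0},
    {"delta_pos": [0.03,0.0005,-0.0015],"turn": 0},
  ],
)

```text
time_s: 13.25
ee_pos: [572.3, -281.9, 63.3]
tool_rot: [1.112, 1.268, -1.112]
wrist_force: [-0.7, -0.2, -2.0]
width: 45.0
```

Emit:
send_rows(
  motion=[
    {"delta_pos": [0.001,0,0],"turn": 0},
    {"delta_pos": [0.002,0,0],"turn": 0},
    {"delta_pos": [0.003,0,0],"turn": 0},
    {"delta_pos": [0.003,0,0],"turn": 0},
  ],
)

```text
time_s: 13.75
ee_pos: [572.7, -281.9, 60.6]
tool_rot: [1.112, 1.267, -1.111]
wrist_force: [1.3, -0.6, -1.9]
width: 44.8
```

Emit:
send_rows(
  motion=[
    {"delta_pos": [0.001,0,0],"turn": 0},
    {"delta_pos": [0.002,0,0],"turn": 0},
    {"delta_pos": [0.003,0,0],"turn": 0},
    {"delta_pos": [0.003,0,0],"turn": 0},
  ],
)

```text
time_s: 14.25
ee_pos: [573.1, -281.8, 57.7]
tool_rot: [1.112, 1.267, -1.111]
wrist_force: [4.3, -0.3, -0.7]
width: 45.0
```

Emit:
send_rows(
  motion=[
    {"delta_pos": [0.001,0,0],"turn": 0},
    {"delta_pos": [0.002,0,0],"turn": 0},
    {"delta_pos": [0.002,0,0],"turn": 0},
  ],
)

```text
time_s: 14.62
ee_pos: [573.6, -281.8, 55.9]
tool_rot: [1.113, 1.266, -1.11]
wrist_force: [6.4, 0.2, 0.6]
width: 45.0
```

The front flank is pushing +x, so I'll shift about 2 mm inward (+tool y) and keep lowering.

Emit:
send_rows(
  motion=[
    {"delta_pos": [0,0.001,0],"turn": 0},
    {"delta_pos": [0,0.002,0],"turn": 0},
    {"delta_pos": [0,0.002,0],"turn": 0},
  ],
)

```text
time_s: 15.0
ee_pos: [573.9, -281.7, 55.2]
tool_rot: [1.112, 1.269, -1.113]
wrist_force: [3.6, -0.1, 1.9]
width: 44.7
```

Emit:
send_rows(
  motion=[
    {"delta_pos": [0.001,0,0],"turn": 0},
    {"delta_pos": [0.0015,0,0],"turn": 0},
    {"delta_pos": [0.0015,0,0],"turn": 0},
  ],
)

```text
time_s: 15.38
ee_pos: [574.1, -281.8, 54.7]
tool_rot: [1.112, 1.268, -1.113]
wrist_force: [1.3, 0.3, 6.4]
width: 44.9
```

Emit:
send_rows(
  motion=[
    {"delta_pos": [0.0005,0,0],"turn": 0},
    {"delta_pos": [0.0005,0,0],"turn": 0},
    {"delta_pos": [0.0005,0,0],"turn": 0},
    {"delta_pos": [0.0005,0,0],"turn": 0},
  ],
)

```text
time_s: 15.88
ee_pos: [574.1, -281.7, 54.6]
tool_rot: [1.111, 1.268, -1.113]
wrist_force: [-0.3, 1.0, 8.4]
width: 44.8
```

Run:
```python
from h import *
for n in('scene','wrist'):
    c=cap(n); np.savez(n+'5.npz',**c)
    if n=='scene': a=cv2.resize(c['img'][110:235,300:450],(480,400))
    else: b=cv2.resize(c['img'][20:170,200:320],(320,400))
cv2.imwrite('pics/p5.png',np.hstack([a,b])[:,:,::-1])
s=bot.get_state(); print(s['time_s'],s['ee_pos'],s['wrist_force'],s['moment'])
```

```text
15.975 [ 574.08928458 -281.75824948   54.63861978] [0.83061137 0.66168355 8.85186101] [0.23745268 0.00726007 0.46031155]
```

View pics/p5.png

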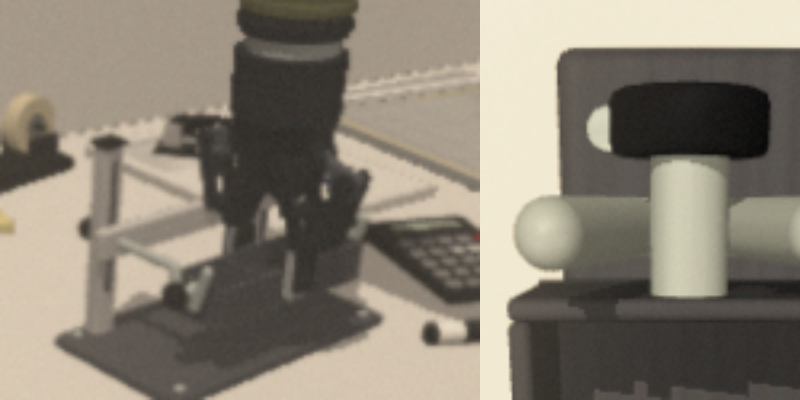

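Seated: the near pin is in its cup. The wrist force is about 11 N above the hanging reading, and the moment shows both ends carrying. I'll ease the preload, then open partly and rise.

Emit:
send_rows(
  motion=[
    {"delta_pos": [-0.001,0,0],"turn": -0.01},
    {"delta_pos": [-0.001,0,0],"turn": -0.01},
    {"delta_pos": [-0.001,0,0],"turn": -0.01},
  ],
)

```text
time_s: 16.35
ee_pos: [574.1, -281.7, 54.7]
tool_rot: [1.106, 1.272, -1.106]
wrist_force: [1.7, 0.6, 5.1]
width: 44.5
```

Run:
```python
from h import *
s=bot.get_state(); print(s['ee_pos'],s['wrist_force'],s['moment'])
```

```text
[ 574.08847974 -281.73746714   54.70651425] [1.73210182 0.63952819 5.05925098] [ 0.22180559 -0.37283266 -0.21971818]
```

Emit:
send_rows(
  motion=[
    {"delta_pos": [0,0,0],"turn": 0},
    {"delta_pos": [0,0,0],"turn": 0},
    {"delta_pos": [0,0,0],"turn": 0},
    {"delta_pos": [0,0,0],"turn": 0},
    {"delta_pos": [0,0,0],"turn": 0},
  ],
  grip=0.78,
)

```text
time_s: 16.98
ee_pos: [574.0, -281.6, 54.2]
tool_rot: [1.105, 1.273, -1.105]
wrist_force: [-0.1, 0.0, -0.1]
width: 66.2
```

Emit:
send_rows(
  motion=[
    {"delta_pos": [-0.01,0,0],"turn": 0},
    {"delta_pos": [-0.03,0,0],"turn": 0},
    {"delta_pos": [-0.06,0,0],"turn": 0},
    {"delta_pos": [-0.1,0,0],"turn": 0},
    {"delta_pos": [-0.14,0,0],"turn": 0},
    {"delta_pos": [-0.15,0,0],"turn": 0},
    {"delta_pos": [-0.15,0,0],"turn": 0},
    {"delta_pos": [-0.15,0,0],"turn": 0},
  ],
)

```text
time_s: 17.98
ee_pos: [573.3, -281.4, 203.0]
tool_rot: [1.104, 1.275, -1.106]
wrist_force: [0.2, -0.3, -0.3]
width: 66.3
```

Run:
```python
from h import *
s=bot.get_state(); print(s['time_s'],s['ee_pos'],s['wrist_force'],s['width'])
o=np.array([573.5,-281.7]);ex=np.array([.991,.131]);ey=np.array([-.131,.991])
ims={}
for n in('scene','side','wrist'):
    c=cap(n); ims[n]=c['img']; P=cloud(c); q=P[np.all((P>(530,-390,70))&(P<(610,-170,92)),-1)]
    d=q[:,:2]-o; l=np.c_[d@ex,d@ey,q[:,2]]
    b=l[(abs(l[:,1])<78)&(abs(l[:,0])<30)]; print(n,'body',len(b),np.percentile(b,[1,99],axis=0).round(1).tolist())
    for sg in(-1,1):
        k=l[(l[:,1]*sg>91)&(l[:,1]*sg<103)]
        if len(k): print(' collar',sg,len(k),k.mean(0).round(1),k.max(0).round(1))
cv2.imwrite('pics/f.png',np.hstack([cv2.resize(ims['scene'][130:240,300:450],(400,293)),cv2.resize(ims['wrist'],(400,293))])[:,:,::-1])
```

```text
17.975 [ 573.30445663 -281.44379297  202.96990102] [ 0.23916215 -0.25505315 -0.28575643] 66.27373769824061
scene body 550 [[-24.2, -76.6, 70.1], [23.8, 74.2, 82.2]]
 collar -1 17 [ -1.3 -96.9  78.1] [  9.1 -91.8  82.8]
 collar 1 57 [-1.4 96.7 77.8] [ 10.4 100.2  84.7]
side body 166 [[-23.0, -76.9, 70.1], [24.2, 75.9, 79.3]]
 collar -1 7 [  1.3 -96.8  78.9] [  6.7 -93.5  82.3]
 collar 1 25 [-1.7 96.1 75.5] [  6.3 100.6  83.9]
wrist body 2933 [[-21.0, -77.4, 70.4], [25.0, 77.6, 89.7]]
 collar -1 291 [  1.7 -97.2  79. ] [ 11.4 -91.   83.7]
 collar 1 191 [ 1.8 93.5 80.4] [11.3 95.9 84.1]
```

View pics/f.png

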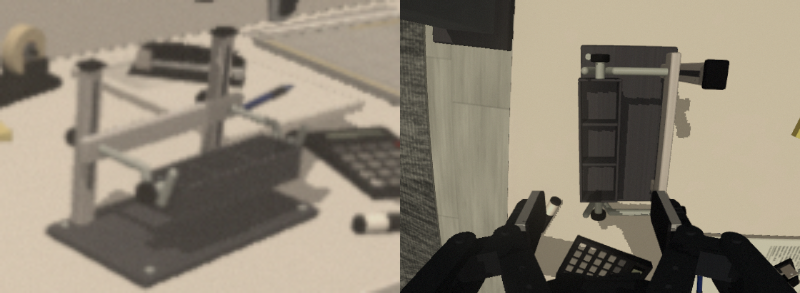

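The trough hangs level in both hooks: collars at about ±97 mm, same height, parallel to the bar, gripper clear. Handing in.

```bash
python3 -c "
from workcell import bot
print(bot.job_done())"
```

```text
the job is handed in; nothing more can be done
None
```

The trough is hanging by both end pins in the stand's hooks and the job is handed in, at about 18 s of the 61 s allowed. `job_done` gives no verdict, so the result below rests on my own checks.

**What I did:** I pinched the free collar and slid the trough about 174 mm out. I set it down, let go, and measured its middle about 114 mm in front of the riser. Then I took it by the middle, turned it and lowered it into the hooks. The front of a hook pushed sideways, so I shifted about 2 mm inward, then lowered until I felt about 11 N of support. I eased that off, opened the gripper and backed away.

**Last checks:**
- **Level:** both collars were at the same height within about 1 mm, and the pins sit about 73 mm above the worktop.
- **Centring:** the collars were about 97 mm either side of centre, parallel to the bar.
- **Gripper:** it was well clear, with wrist force close to zero.
- **Staple box and eraser:** the arm passed high over them; I did not measure their positions again at the end.

**Disagreements:**
- The wrist camera read about 2–4 mm differently from the scene and side cameras along the hook line, so I aligned each pin to its hook within a single picture.
- Before release there was a small uneven moment (about 0.2 to 0.5 N m). I did not re-measure it after letting go, but the last pictures show the trough hanging straight.
- At the set-down the -x collar lay right at the worktop's front edge, while the body was fully on the worktop.

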